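# Take the cleaned squeegee out of the extraction hood

## Task

Push the extraction hood's clear sash up by the lip along its bottom edge until that edge is level with the pointer of the height clip on the hood's post, let go and leave it there. Draw the squeegee out from behind it, set it down upright on the open counter in front of the hood, clear of the sash, and let go; then take it again and stand it in the empty grey tray, blade up and lengthwise. Never tip the squeegee over, and leave the carton, the ink tub and the tape roll where they are.

Things in the scene. Friction and masses are not known exactly. Their poses are not given: they have to be found in the camera images.
- hood: Fixed hood, clear walls and roof, white posts; 300 wide, 215 deep, roof at 340, posts 470 high. Origin on the counter under the middle of its front opening, at the posts' front faces; +x points into the hood (to the robot's right), z up: the front faces the robot's left, turned up to 10 degrees. Opening 230 wide between the front posts (20 x 20). No floor: the counter runs through. Behind the sash a fixed clear panel closes the front from 280 up.
- sash (a joint): Height of the sash above its lowest position, m, 0 to 0.24, up positive. Clear pane 200 mm high, sliding just in front of the posts. Counterbalanced: it stays where it is left and takes about 4 to 7 N to move. At 0 its bottom edge is 65 mm above the counter; it starts 0 to 30 mm up.
- sash_edge (a point): Middle of the front lower corner of the aluminium lip along the sash's bottom edge; moves with it; axes as the hood's. The lip is flat, 7 mm thick, 300 wide; its level underside, which is the sash's bottom edge, runs from this point 39 mm back (+x of the hood) under the pane.
- mark_pointer (a point): Centre of the dark steel pointer, a level blade 30 x 50 x 5 mm thick, sticking out sideways from a clip on the outer side of the hood's +y front post (the one farther from the robot); set 200 to 245 mm above the counter. Its height is the height mark for the sash's bottom edge.
- squeegee: Squeegee standing blade up: brown wooden bar 140 long (x) x 34 wide (y) x 46 high, dark rubber blade 10 wide, 22 high along the middle of its top (68 overall). About 0.25 kg, loose. Origin: centre of its underside; z up. At the start it stands on the counter in the hood, its x within 10 degrees of the hood's, its near (-x) end about 10 to 35 mm behind the posts' front faces.
- tray: Empty open grey plastic tray fixed on the counter, 220 long (x) x 150 wide (y) x 45 high outside, walls and floor 6 mm. Origin under the centre of its floor. On the robot's left, facing the hood's front; its place and the carton's are swapped at random.
- carton: Closed cardboard carton 90 x 110 x 70 high, next to the tray; bystander. Origin at the centre of its underside.
- ink_tub: White lidded ink tub, 90 diameter, 110 high, behind the hood; bystander. Origin at the centre of its underside.
- tape_roll: Roll of paper tape lying flat, 90 outside diameter, 40 high, in front of the hood's post farther from the robot; bystander. Origin at the centre of its underside.

How it is judged:
By the outcome, as a careful person would: the job done as asked, in the order asked, and still so for the second after the job is handed in, with the robot touching nothing.
It also fails if it takes over 70 s, if anything falls off the work surface, if the arm or the gripper's body presses on something with over 40 N, if the wrist force passes 120 N, or if a joint passes its speed limit or range.

## Robot

A 6-joint arm with a two-finger parallel gripper is mounted at the origin on the work surface. World frame = base frame: x ahead of the robot, y to its left, z up, the work surface at z = 0. Lengths are in m, angles in rad, forces in N, time in s.
With the tool pointing down it reaches from about 0.3 to 0.75 m from the base axis. Payload 8.5 kg.
Tool frame: the origin (TCP) lies on the centre line of the jaws, within the pads' length; the fingertips stand 14 mm ahead of it and the grasp point (between the pads) lies 5 mm behind it (tcp_to_tips is the distance from the TCP to the fingertips, in m); z points along the fingers, y is the line along which they close (so a half turn about z gives the same grasp; the last joint's range is limited). The gripper opens to 88 mm and grips with 3 to 60 N. Pads are 18 mm wide; open, the fingers measure 123 mm over their backs; the gripper's body (75 mm by 187 mm) begins 45 mm behind the grasp point.
Start: joints at [1.069, 0.381, 1.297, -0, 1.464, -0.215], TCP at [0.156, 0.528, 0.253] pointing down, gripper open.
Joint ranges: [-3.11, 3.11], [-0.89, 2.33], [0.22, 2.48], [-1.42, 4.56], [0.17, 2.85], [-2.88, 2.88]. Speed limits (rad/s): [2.39, 2.39, 3.14, 3.14, 3.14, 3.14].

## Interface

Orientations are given as a rotation vector (axis times angle).
In Python, from station import * gives the robot as it stands.
- The arm moves only by the tool drive_tool, never from a script. Its argument "steps" is a list of rows, each a list of 3 entries, a list of its own where there are three numbers: the shift along the tool's x, y, z in m, then the turn, a rotation vector about the tool's x, y, z in degrees, then the closure, from 0 (fully open) to 1 (shut). In form: [[[dx, dy, dz], [wx, wy, wz], hand], ...]. A call has 1 to 10 rows; each row shifts and turns the commanded pose from where the row before left it, along the tool's axes as they then stand; what a row does not reach is not made up. A row lasts 1/12 s, in which the tool goes at most 41.7 mm and 7.16 degrees, less where a joint would pass 70% of its speed; a pose out of reach is approached as far as the arm can. A call is refused whole if a number of a shift passes 0.0417 or a number of a turn 7.16, either way. A call with a gripper value outside its range is refused whole. The fingers move at their own pace and stop on an object; the grip force is fixed at half the most. Time passes only in rows, so rows that do not move let the fingers close. It gives the time, the measured TCP pose, the force, the opening and the grip force at its end, in the units of the state.
- sense(): the state, without advancing time (a new reading comes with each control period).
- snapshot(name): name is "scene" or "top"; returns a dict with "color" (384x512x3 uint8, blue, green, red), "z_map" (384x512 float32, m along the optical axis (not along the pixel's ray), 0 where there is no reading), "intrinsics" (3x3 intrinsics, pixels), "eye" and "orientation" of the camera in the world. Camera axes: x right, y down, z forward; pixel columns grow to the right and rows downward; lengths in m; the calibration is good to about 2 mm. A picture is of the moment at which its call begins.
- sign_off(): hands the job in; it is judged then, once.
The state is a dict: "t": time; "q": joint angles; "qd": joint speeds; "tau": joint torques, N m; "tcp_pos": TCP position; "tool_rot": TCP orientation; "contact_force": force on the tool from outside, world axes, zero at the start; "ft_torque": the same for the moment, N m; "gripper_width": finger opening in m; "gripper_force": force on a finger pad.
Only numpy, scipy, OpenCV 4.12 (cv2) and the standard library are available. Lean on these libraries where they do the work, as an engineer would, in place of code of your own. Each camera call takes 0.05 s, during which the arm holds its last target. There are 200 camera calls.

## Working session

There is one attempt and no reset: what is moved stays moved. The work goes in short steps, Python scripts to look and compute and a tool call to move; the robot and the scene stay as the last step left them, time stands still between calls to the robot, and variables do not carry over. Pictures are saved under pics/ and viewed, at most 11 in all, crops included, and the job is handed in when it is done.

Besides the shell and the picture viewer there is one more tool, called after "Emit:" by a JSON object that holds its "name" and its "arguments", one argument or row to a line. drive_tool: Moves the arm, as the interface text tells. Its arguments: {"type":"object","properties":{"steps":{"type":"array","items":{"type":"array"}}},"required":["steps"]}

```bash
mkdir -p pics; ls; cat > h.py <<'E'
import numpy as np, cv2
from station import *
from scipy.spatial.transform import Rotation as R
def pts(s):
    K=s["intrinsics"];z=s["z_map"];v,u=np.mgrid[:z.shape[0],:z.shape[1]]
    c=np.stack([(u-K[0,2])/K[0,0]*z,(v-K[1,2])/K[1,1]*z,z],-1)
    O=np.array(s["orientation"]);O=O if O.shape==(3,3) else R.from_rotvec(O).as_matrix()
    return c@O.T+np.array(s["eye"])
def ray(s,u,v,z):
    K=s["intrinsics"];O=np.array(s["orientation"]);O=O if O.shape==(3,3) else R.from_rotvec(O).as_matrix()
    d=O@np.array([(u-K[0,2])/K[0,0],(v-K[1,2])/K[1,1],1]);e=np.array(s["eye"])
    return e+d*(z-e[2])/d[2]
E
python3 - <<'E'
from h import *
for n in("scene","top"):
    s=snapshot(n);np.save(f"{n}0.npy",s,allow_pickle=True)
    cv2.imwrite(f"pics/{n}0.png",cv2.resize(s["color"],(768,576)))
    print(n,s["eye"],s["orientation"],s["intrinsics"])
print(sense())
E
```

```text
pics
scene [0.83721615 0.17315273 1.23228977] [-1.22648478 -2.69622143  0.45450019] [[388.93854922   0.         253.71307489]
 [  0.         388.93854922 190.67044639]
 [  0.           0.           1.        ]]
top [ 0.32911764 -0.07371229  1.43814029] [-2.12024964  2.12515106 -0.20164466] [[463.97093785   0.         257.41566387]
 [  0.         463.97093785 190.536364  ]
 [  0.           0.           1.        ]]
{'t': 0.1, 'q': array([ 1.06869695e+00,  3.81090222e-01,  1.29812591e+00, -2.19803429e-05,
        1.46357812e+00, -2.15279943e-01]), 'qd': array([ 0.00143739, -0.00117545, -0.00199534, -0.00025119,  0.00047107,
        0.00012197]), 'tau': array([ 2.72634214e-03, -4.38652611e+01, -2.24912006e+01,  7.14101130e-02,
        3.42544704e-02, -5.30690568e-05]), 'tcp_pos': array([0.15548405, 0.52733351, 0.25224004]), 'tool_rot': array([-4.48931080e-01, -3.10894524e+00,  1.77915555e-03]), 'contact_force': array([ 0.4479868 , -0.28121008,  0.15629505]), 'ft_torque': array([ 0.01061909, -0.04213109, -0.00903432]), 'gripper_force': 0.0, 'gripper_width': 0.08805539757099003}
```

View pics/scene0.png

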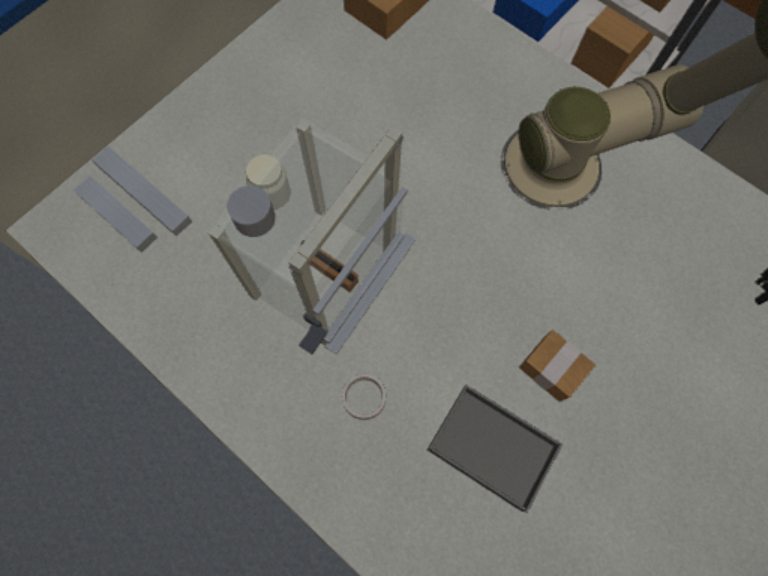

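View pics/top0.png

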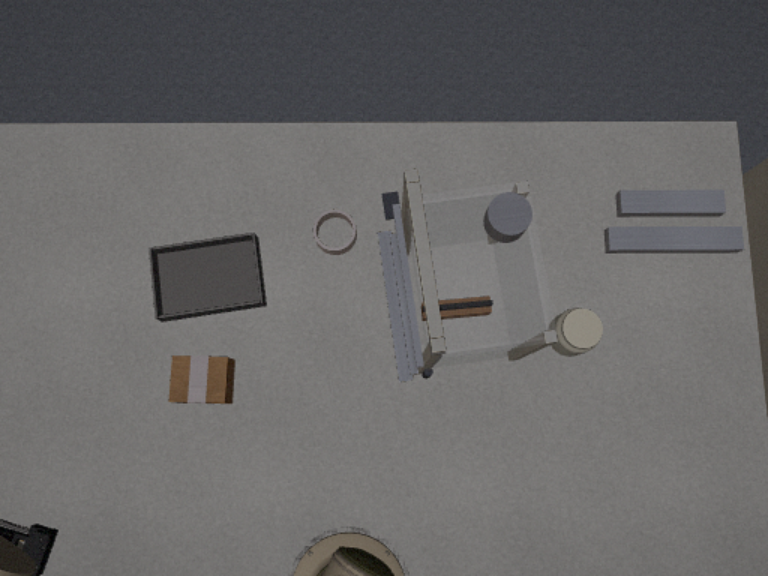

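Top view (768 px scale): lip strip from (385,232) to (405,380), the pointer at (391,205), squeegee (425–492,307), tray (208,277), carton (202,380), tape (335,230), tub (580,330). Scene view agrees: lip (370,293), pointer (313,338), squeegee (335,270).

```bash
python3 - <<'E'
from h import *
np.set_printoptions(precision=4,suppress=True)
T=np.load("top0.npy",allow_pickle=True).item();S=np.load("scene0.npy",allow_pickle=True).item()
P=pts(T);Q=pts(S)
def show(P,l,n):
    for u,v in l:
        u=int(u/1.5);v=int(v/1.5);print(n,u,v,P[v,u])
show(P,[(383,235),(390,240),(398,310),(406,376),(400,215),(412,300),(423,350),(391,205),(385,198),(398,213),(412,178),(436,346),(440,309),(455,306),(488,306),(455,298),(455,314),(523,188),(548,336),(208,277),(300,300)],'top')
show(Q,[(408,240),(370,293),(333,346),(313,338),(345,280),(330,270),(320,262),(352,250),(495,450)],'scene')
# brown mask & dark etc
for n,s,X in(("top",T,P),("scene",S,Q)):
    c=s["color"].astype(int);b=(c[...,2]-c[...,0]>35)
    k,l,st,ce=cv2.connectedComponentsWithStats(b.astype(np.uint8))
    for i in range(1,k):
        if st[i,4]>25: print(n,st[i],np.median(X[l==i],0))
# crops
a=T["color"][100:260,230:380];cv2.imwrite("pics/ct.png",cv2.resize(a,None,fx=3.7,fy=3.7,interpolation=2))
a=S["color"][80:240,130:290];cv2.imwrite("pics/cs.png",cv2.resize(a,None,fx=3.7,fy=3.7,interpolation=2))
E
```

```text
top 255 156 [ 0.6913 -0.068   0.093 ]
top 260 160 [ 0.6765 -0.0828  0.1026]
top 265 206 [ 0.5394 -0.097   0.0959]
top 270 250 [ 0.4114 -0.1107  0.0959]
top 266 143 [ 0.6719 -0.0971  0.2929]
top 274 200 [ 0.5232 -0.1161  0.2955]
top 282 233 [ 0.469  -0.1506  0.0062]
top 260 136 [ 0.7168 -0.0823  0.2099]
top 256 132 [ 0.7288 -0.0713  0.2083]
top 265 142 [ 0.6736 -0.0944  0.296 ]
top 274 118 [ 0.6762 -0.1113  0.4686]
top 290 230 [ 0.4301 -0.1427  0.4681]
top 293 206 [ 0.5003 -0.1595  0.3444]
top 303 204 [ 0.5054 -0.1836  0.3425]
top 325 204 [ 0.505  -0.236   0.3441]
top 303 198 [ 0.52   -0.184   0.3421]
top 303 209 [ 0.4933 -0.1834  0.3424]
top 348 125 [ 0.7018 -0.2983  0.3454]
top 365 224 [ 0.4573 -0.3302  0.3403]
top 138 184 [0.6237 0.3002 0.0097]
top 200 200 [0.5734 0.1051 0.0035]
scene 272 160 [ 0.4156 -0.1068  0.0955]
scene 246 195 [ 0.5576 -0.092   0.0925]
scene 222 230 [ 0.6882 -0.0726  0.0943]
scene 208 225 [ 0.7175 -0.0865  0.2056]
scene 230 186 [ 0.6076 -0.1019  0.2596]
scene 220 180 [ 0.6254 -0.1159  0.3153]
scene 213 174 [ 0.6317 -0.1306  0.3438]
scene 234 166 [ 0.5645 -0.1251  0.2829]
scene 330 300 [0.6214 0.3035 0.0067]
top [293 198  33   5  68] [ 0.5152 -0.1969  0.3437]
top [294 205  34   6 112] [ 0.4977 -0.199   0.3433]
top [113 237  14  31 370] [0.4079 0.3291 0.0709]
top [137 238  15  31 393] [0.405  0.2561 0.0707]
scene [230   0  56  26 498] [-0.053  -0.5467  0.0508]
scene [392   4  44  54 845] [-0.8744 -0.1698 -0.4037]
scene [208 171  18  14  70] [ 0.6304 -0.1248  0.3391]
scene [348 220  29  31 367] [0.412  0.256  0.0697]
scene [370 236  27  31 372] [0.4138 0.3288 0.0695]
```

View pics/ct.png

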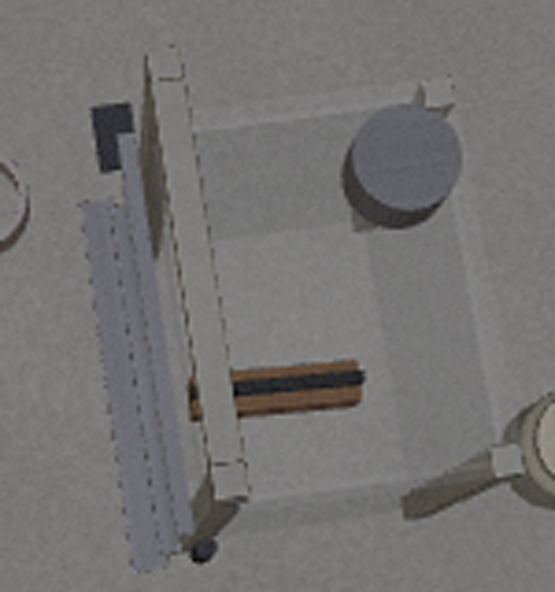

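View pics/cs.png

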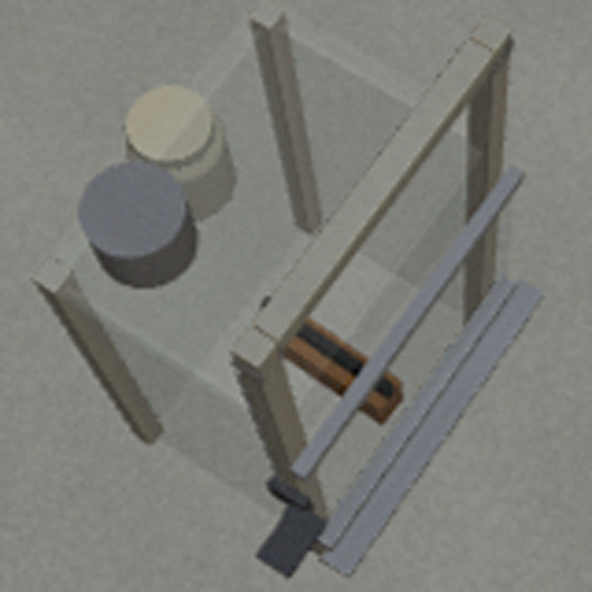

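```bash
python3 - <<'E'
from h import *
np.set_printoptions(precision=4,suppress=True)
T=np.load("top0.npy",allow_pickle=True).item();S=np.load("scene0.npy",allow_pickle=True).item()
ct=lambda x,y,z:ray(T,230+(x+.5)/3.7-.5,100+(y+.5)/3.7-.5,z)
cs=lambda x,y,z:ray(S,130+(x+.5)/3.7-.5,80+(y+.5)/3.7-.5,z)
print("far corners",ct(359,360,.046),ct(359,404,.046),"blade far",ct(363,377,.068),"blade mid",ct(240,386,.068))
print("near top",ct(192,378,.046),ct(192,400,.046),"near bottom",ct(192,420,.0))
print("scene near top corners",cs(402,379,.046),cs(375,402,.046),"bot",cs(385,422,0),"blade",cs(388,383,.068))
# colour masks
for n,s in(("top",T),("scene",S)):
    c=s["color"].astype(int);b=(c[...,2]-c[...,0]>18).astype(np.uint8)
    x0,y0,x1,y1=(275,190,340,220) if n=="top" else (200,160,245,200)
    v,u=np.nonzero(b[y0:y1,x0:x1]);u=u+x0;v=v+y0
    p=np.array([ray(s,a,d,.046)[:2] for a,d in zip(u,v)])
    print(n,len(p),cv2.minAreaRect(p.astype(np.float32)*1000))
P=pts(T)
for x,y in[(150,247),(257,234),(265,305),(158,320)]: print("tray",ray(T,(x+.5)/1.5-.5,(y+.5)/1.5-.5,.045))
m=(P[...,2]>.038)&(P[...,2]<.052)&(P[...,1]>.15)&(P[...,1]<.46)&(P[...,0]>.5);p=P[m][:,:2]
print("tray rect",cv2.minAreaRect((p*1000).astype(np.float32)))
m=(P[...,2]>.06)&(P[...,2]<.08)&(P[...,1]>.15)&(P[...,1]<.46)&(P[...,0]<.5);print("carton",cv2.minAreaRect((P[m][:,:2]*1000).astype(np.float32)))
m=(P[...,2]>.03)&(P[...,2]<.05)&(P[...,1]>-.01)&(P[...,1]<.15)&(P[...,0]>.5);print("tape",cv2.minAreaRect((P[m][:,:2]*1000).astype(np.float32)))
for n,X in(("top",P),("scene",pts(S))):
  m=(X[...,2]>.08)&(X[...,2]<.107)&(X[...,0]>.35)&(X[...,0]<.75)&(X[...,1]>-.14)&(X[...,1]<-.04);print("lip",n,m.sum(),np.median(X[m][:,2]),cv2.minAreaRect((X[m][:,:2]*1000).astype(np.float32)))
  m=(X[...,2]>.19)&(X[...,2]<.22)&(X[...,0]>.69)&(X[...,0]<.75)&(X[...,1]>-.13)&(X[...,1]<-.04);print("ptr",n,m.sum(),np.median(X[m],0))
  m=(abs(X[...,0]-.57)<.25)&(abs(X[...,1]-.2)<.35)&(X[...,2]<.02)&(X[...,2]>-.02);print("counter",np.median(X[m][:,2]))
E
```

```text
far corners [ 0.5747 -0.2859  0.046 ] [ 0.5381 -0.2848  0.046 ] blade far [ 0.5569 -0.2854  0.068 ] blade mid [ 0.5497 -0.1858  0.068 ]
near top [ 0.56   -0.1482  0.046 ] [ 0.5417 -0.148   0.046 ] near bottom [ 0.5317 -0.1502  0.    ]
scene near top corners [ 0.5294 -0.1511  0.046 ] [ 0.561  -0.1546  0.046 ] bot [ 0.5586 -0.1476  0.    ] blade [ 0.5458 -0.1518  0.068 ]
top 306 ((549.7215576171875, -215.78109741210938), (38.340579986572266, 141.02943420410156), 5.102905750274658)
scene 253 ((562.856201171875, -202.08306884765625), (94.77887725830078, 121.76651763916016), 38.62224197387695)
tray [0.6782 0.4117 0.045 ]
tray [0.7054 0.1922 0.045 ]
tray [0.5567 0.1712 0.045 ]
tray [0.5265 0.3862 0.045 ]
tray rect ((619.7584228515625, 295.22174072265625), (152.78802490234375, 222.03793334960938), 8.849648475646973)
carton ((407.0068054199219, 292.1631164550781), (111.5406494140625, 90.58402252197266), 89.55533599853516)
tape ((714.576171875, 33.42927932739258), (89.57353210449219, 84.72396087646484), 1.5741957426071167)
lip top 1055 0.09456207738004907 ((551.826904296875, -107.74695587158203), (299.2607116699219, 61.07175064086914), 7.902881622314453)
ptr top 145 [ 0.7213 -0.0796  0.2079]
counter 0.001435781956556248
lip scene 1043 0.09312639857881355 ((554.4852294921875, -115.25294494628906), (299.0608215332031, 76.07356262207031), 7.500376224517822)
ptr scene 247 [ 0.7132 -0.0883  0.2067]
counter 2.444204878604417e-06
```

Emit:
{"name": "drive_tool", "arguments": {
  "steps": [
    [[0, 0, 0], [0, 0, -7], 0.5],
    [[0, 0, 0], [0, 0, -7], 1],
    [[0, 0, 0], [0, 0, -7], 1],
    [[0, 0, 0], [0, 0, -7], 1],
    [[0, 0, 0], [0, 0, -7], 1]
  ]
}}

```text
t: 0.52
tcp_pos: [0.1555, 0.5274, 0.2524]
tool_rot: [0.516, -3.098, 0.001]
contact_force: [0.3, 0.1, 0.4]
gripper_width: 0.0567
gripper_force: 0.0
```

```bash
cat >> h.py <<'E'
def model(q,s4=1):
    return R.from_euler('ZYZYZ',[q[0],q[1]+q[2],s4*q[3],q[4],q[5]])
E
python3 - <<'E'
from h import *
np.set_printoptions(precision=3,suppress=True)
s=sense();q=s["q"];print(q)
C=model(q).inv()*R.from_rotvec(s["tool_rot"]);print("C",C.as_matrix())
az=np.radians(-83)
for pitch in(0,12,20,40):
  p=np.radians(pitch);z=np.array([np.cos(p)*np.cos(az),np.cos(p)*np.sin(az),-np.sin(p)])
  for sg in(1,-1):
    y=sg*np.array([-np.sin(az),np.cos(az),0]);x=np.cross(y,z)
    W=R.from_matrix(np.c_[x,y,z])*C.inv()
    for q1,q23 in((.26,2.0),(.2,1.8)):
      e=(R.from_euler('ZY',[q1,q23]).inv()*W).as_euler('ZYZ')
      print(pitch,sg,q1,q23,e,"alt",e+[np.pi,0,np.pi],"x->",x)
E
```

```text
[ 1.069  0.381  1.298  0.     1.464 -0.832]Traceback (most recent call last):
  File "<stdin>", line 4, in <module>
  File "h.py", line 14, in model
    return R.from_euler('ZYZYZ',[q[0],q[1]+q[2],s4*q[3],q[4],q[5]])
           ~~~~~~~~~~~~^^^^^^^^^^^^^^^^^^^^^^^^^^^^^^^^^^^^^^^^^^^^
  File "scipy/spatial/transform/_rotation.pyx", line 1413, in scipy.spatial.transform._rotation.Rotation.from_euler
ValueError: Expected axis specification to be a non-empty string of upto 3 characters, got ZYZYZ
```

```bash
sed -i "s/return R.from_euler('ZYZYZ'.*/return R.from_euler('ZYZ',[q[0],q[1]+q[2],s4*q[3]])*R.from_euler('YZ',q[4:6])/" h.py
python3 - <<'E'
from h import *
np.set_printoptions(precision=3,suppress=True)
s=sense();q=s["q"]
C=model(q).inv()*R.from_rotvec(s["tool_rot"]);print("C",C.as_matrix())
az=np.radians(-83)
for pitch in(0,12,20,40):
  p=np.radians(pitch);z=np.array([np.cos(p)*np.cos(az),np.cos(p)*np.sin(az),-np.sin(p)])
  for sg in(1,-1):
    y=sg*np.array([-np.sin(az),np.cos(az),0]);x=np.cross(y,z)
    W=R.from_matrix(np.c_[x,y,z])*C.inv()
    for q1,q23 in((.26,2.0),(.2,1.8)):
      e=(R.from_euler('ZY',[q1,q23]).inv()*W).as_euler('ZYZ')
      print(pitch,sg,q1,q23,e,"x->",x)
E
```

```text
C [[ 0. -1. -0.]
 [ 1.  0. -0.]
 [ 0. -0.  1.]]
0 1 0.26 2.0 [-1.513  1.696  0.433] x-> [ 0.  0. -1.]
0 1 0.2 1.8 [-1.553  1.647  0.23 ] x-> [ 0.  0. -1.]
0 -1 0.26 2.0 [-1.513  1.696 -2.709] x-> [ 0. -0.  1.]
0 -1 0.2 1.8 [-1.553  1.647 -2.912] x-> [ 0. -0.  1.]
12 1 0.26 2.0 [-1.323  1.606  0.448] x-> [-0.025  0.206 -0.978]
12 1 0.2 1.8 [-1.349  1.598  0.24 ] x-> [-0.025  0.206 -0.978]
12 -1 0.26 2.0 [-1.323  1.606 -2.693] x-> [ 0.025 -0.206  0.978]
12 -1 0.2 1.8 [-1.349  1.598 -2.901] x-> [ 0.025 -0.206  0.978]
20 1 0.26 2.0 [-1.197  1.546  0.449] x-> [-0.042  0.339 -0.94 ]
20 1 0.2 1.8 [-1.214  1.564  0.242] x-> [-0.042  0.339 -0.94 ]
20 -1 0.26 2.0 [-1.197  1.546 -2.693] x-> [ 0.042 -0.339  0.94 ]
20 -1 0.2 1.8 [-1.214  1.564 -2.9  ] x-> [ 0.042 -0.339  0.94 ]
40 1 0.26 2.0 [-0.879  1.398  0.417] x-> [-0.078  0.638 -0.766]
40 1 0.2 1.8 [-0.874  1.483  0.225] x-> [-0.078  0.638 -0.766]
40 -1 0.26 2.0 [-0.879  1.398 -2.724] x-> [ 0.078 -0.638  0.766]
40 -1 0.2 1.8 [-0.874  1.483 -2.916] x-> [ 0.078 -0.638  0.766]
```

Emit:
{"name": "drive_tool", "arguments": {
  "steps": [
    [[0, 0, 0], [0, 0, 7], 1],
    [[0, 0, 0], [0, 0, 7], 1],
    [[0, 0, 0], [0, 0, 7], 1],
    [[0, 0, 0], [0, 0, 7], 1],
    [[0, 0, 0], [0, 0, 7], 1],
    [[0, 0, 0], [0, 0, 7], 1],
    [[0, 0, 0], [0, 0, 7], 1],
    [[0, 0, 0], [0, 0, 7], 1],
    [[0, 0, 0], [0, 0, 7], 1],
    [[0, 0, 0], [0, 0, 7], 1]
  ]
}}

```text
t: 1.35
tcp_pos: [0.1555, 0.5274, 0.2524]
tool_rot: [-1.372, -2.826, 0.001]
contact_force: [0.9, 0.3, -0.4]
gripper_width: 0.0007
gripper_force: 0.0
```

Emit:
{"name": "drive_tool", "arguments": {
  "steps": [
    [[0, 0, 0], [0, 0, 7], 1],
    [[0, 0, 0], [0, 0, 7], 1],
    [[0, 0, 0], [0, 0, 7], 1],
    [[0, 0, 0], [0, 0, 7], 1],
    [[0, 0, 0], [0, 0, 3.5], 1],
    [[-0.03, 0.02, 0], [0, 0, 0], 1],
    [[-0.03, 0.02, 0], [0, 0, 0], 1],
    [[-0.03, 0.02, 0], [0, 0, 0], 1],
    [[-0.03, 0.02, 0], [0, 0, 0], 1],
    [[-0.03, 0.02, 0], [0, 0, 0], 1]
  ]
}}

```text
t: 2.18
tcp_pos: [0.2739, 0.3895, 0.2525]
tool_rot: [-2.08, -2.355, 0.001]
contact_force: [0.1, 1.2, -0.8]
gripper_width: 0.0003
gripper_force: 0.0
```

Emit:
{"name": "drive_tool", "arguments": {
  "steps": [
    [[-0.03, 0.02, 0], [0, 0, 0], 1],
    [[-0.03, 0.02, 0], [0, 0, 0], 1],
    [[-0.03, 0.02, 0], [0, 0, 0], 1],
    [[-0.03, 0.02, 0], [0, 0, 0], 1],
    [[-0.03, 0.02, 0], [0, 0, 0], 1],
    [[-0.03, 0.02, 0], [0, 0, 0], 1],
    [[-0.03, 0.02, 0], [0, 0, 0], 1],
    [[-0.03, 0.02, 0], [0, 0, 0], 1],
    [[-0.03, 0.02, 0], [0, 0, 0], 1],
    [[0, 0, 0], [0, 0, 0], 1]
  ]
}}

```text
t: 3.02
tcp_pos: [0.4883, 0.1411, 0.252]
tool_rot: [2.085, 2.348, -0.001]
contact_force: [0.2, 0.1, -0.9]
gripper_width: 0.0002
gripper_force: 0.0
```

Emit:
{"name": "drive_tool", "arguments": {
  "steps": [
    [[0, 0, 0], [0, -7, 0], 1],
    [[0, 0, 0], [0, -7, 0], 1],
    [[0, 0, 0], [0, -7, 0], 1],
    [[0, 0, 0], [0, -7, 0], 1],
    [[0, 0, 0], [0, -7, 0], 1]
  ]
}}

```text
t: 3.43
tcp_pos: [0.485, 0.1457, 0.2533]
tool_rot: [1.737, 1.967, -0.551]
contact_force: [-0.3, -0.3, -0.4]
gripper_width: 0.0005
gripper_force: 0.0
```

```bash
python3 - <<'E'
from h import *
np.set_printoptions(precision=3,suppress=True)
s=sense();print(s["q"],s["tcp_pos"],R.from_rotvec(s["tool_rot"]).as_matrix())
C=R.from_euler('z',90,degrees=True)
for k in(1,-1): print((model(s["q"],k)*C).as_matrix())
E
```

```text
[ 0.324  0.408  1.383 -0.605  1.503  0.29 ] [0.485 0.146 0.253] [[-0.1    0.992  0.073]
 [ 0.81   0.124 -0.574]
 [-0.578  0.002 -0.816]]
[[-0.1    0.992  0.073]
 [ 0.81   0.124 -0.574]
 [-0.578  0.002 -0.816]]
[[ 0.133  0.948 -0.288]
 [ 0.865  0.031  0.501]
 [ 0.485 -0.316 -0.816]]
```

Emit:
{"name": "drive_tool", "arguments": {
  "steps": [
    [[0, 0, 0], [0, -7, 0], 1],
    [[0, 0, 0], [0, -7, 0], 1],
    [[0, 0, 0], [0, -7, 0], 1],
    [[0, 0, 0], [0, -7, 0], 1],
    [[0, 0, 0], [0, -7, 0], 1],
    [[0, 0, 0], [0, -5, 0], 1],
    [[0, 0, 0], [0, 0, 0], 1]
  ]
}}

```text
t: 4.02
tcp_pos: [0.4845, 0.146, 0.2502]
tool_rot: [1.288, 1.467, -1.0]
contact_force: [-0.1, 0.1, -0.5]
gripper_width: 0.0004
gripper_force: 0.0
```

```bash
cat > st.py <<'E'
from h import *
np.set_printoptions(precision=4,suppress=True)
s=sense();M=R.from_rotvec(s["tool_rot"]).as_matrix();print("t",s["t"],"q",s["q"],"\ntcp",s["tcp_pos"],"tips",s["tcp_pos"]+.014*M[:,2],"F",s["contact_force"],"w",s["gripper_width"],"\n",M)
E
python3 st.py; python3 - <<'E'
from h import *
for n in("scene",):
    s=snapshot(n);cv2.imwrite("pics/s1.png",cv2.resize(s["color"][60:320,90:440],None,fx=2.2,fy=2.2))
T=np.load("top0.npy",allow_pickle=True).item()
for x,y in((82,203),(135,572)):print(ray(T,230+(x+.5)/3.7-.5,100+(y+.5)/3.7-.5,.0935))
E
```

```text
t 4.0167 q [ 0.4839  0.627   1.4295 -1.1696  1.7547  0.5641] 
tcp [0.4845 0.146  0.2502] tips [0.4861 0.1326 0.2466] F [-0.0673  0.0898 -0.4603] w 0.0004384526684633048 
 [[-0.0375  0.9922  0.1193]
 [ 0.2515  0.1249 -0.9598]
 [-0.9671 -0.006  -0.2542]]
[ 0.69587468 -0.05837363  0.0935    ]
[ 0.39946481 -0.09953375  0.0935    ]
```

View pics/s1.png

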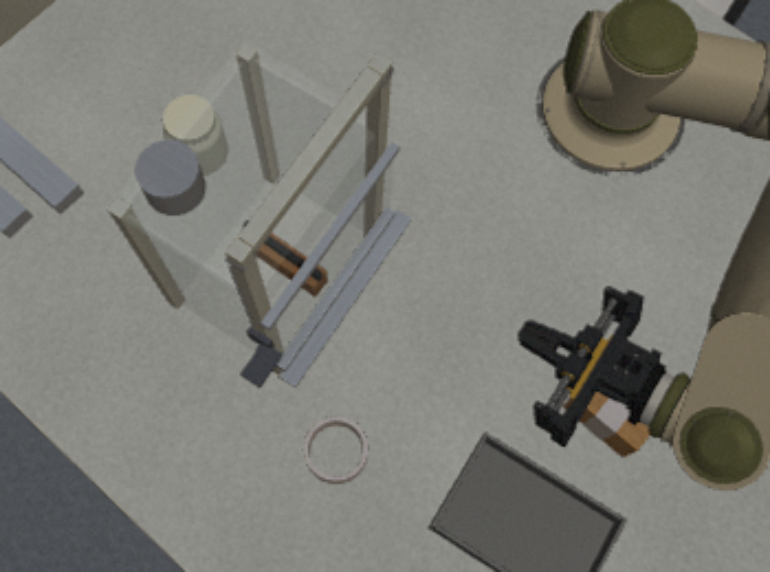

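Emit:
{"name": "drive_tool", "arguments": {
  "steps": [
    [[-0.008, 0.006, 0.031], [0, 0, 0], 1],
    [[-0.008, 0.006, 0.031], [0, 0, 0], 1],
    [[-0.008, 0.006, 0.031], [0, 0, 0], 1],
    [[-0.008, 0.006, 0.031], [0, 0, 0], 1],
    [[-0.008, 0.006, 0.031], [0, 0, 0], 1],
    [[0.03, 0, 0.008], [0, 0, 0], 1],
    [[0.03, 0, 0.008], [0, 0, 0], 1],
    [[0.03, 0, 0.008], [0, 0, 0], 1],
    [[0.03, 0, 0.008], [0, 0, 0], 1],
    [[0, 0, 0], [0, 0, 0], 1]
  ]
}}

```text
t: 4.9
tcp_pos: [0.5336, -0.0104, 0.1232]
tool_rot: [1.297, 1.471, -0.998]
contact_force: [-1.4, 0.1, -0.6]
gripper_width: 0.0003
gripper_force: 0.0
```

```bash
python3 st.py
```

```text
t 4.9 q [ 0.1878  0.7766  1.6226 -1.3411  1.4213  0.8145] 
tcp [ 0.5336 -0.0104  0.1232] tips [ 0.5352 -0.0238  0.1196] F [-1.4412  0.0693 -0.599 ] w 0.000294574332179893 
 [[-0.037   0.9926  0.1157]
 [ 0.2594  0.1213 -0.9581]
 [-0.9651 -0.0055 -0.262 ]]
```

Emit:
{"name": "drive_tool", "arguments": {
  "steps": [
    [[0.024, 0, 0.006], [0, 0, 0], 1],
    [[0.024, 0, 0.006], [0, 0, 0], 1],
    [[0.022, 0, 0.006], [0, 0, 0], 1],
    [[0, 0, 0], [0, 0, 0], 1]
  ]
}}

```text
t: 5.23
tcp_pos: [0.5344, -0.0092, 0.0536]
tool_rot: [1.297, 1.468, -0.995]
contact_force: [-0.8, -0.2, 0.1]
gripper_width: 0.0002
gripper_force: 0.0
```

```bash
python3 st.py
```

```text
t 5.2333 q [ 0.1898  0.9051  1.6278 -1.3633  1.3936  0.9506] 
tcp [ 0.5344 -0.0092  0.0536] tips [ 0.536  -0.0226  0.05  ] F [-0.7575 -0.1713  0.0842] w 0.00021468745282594382 
 [[-0.0337  0.9925  0.1174]
 [ 0.2584  0.1221 -0.9583]
 [-0.9655 -0.0019 -0.2606]]
```

Emit:
{"name": "drive_tool", "arguments": {
  "steps": [
    [[0, 0, 0], [7, 0, 1.9], 1],
    [[0, 0, 0], [7, 0, 1.9], 1],
    [[0, 0, 0], [0, 0, 0], 1]
  ]
}}

```text
t: 5.48
tcp_pos: [0.5371, -0.0092, 0.0575]
tool_rot: [1.514, 1.318, -1.15]
contact_force: [-0.4, 0.0, 0.4]
gripper_width: 0.0006
gripper_force: 0.0
```

```bash
python3 st.py
```

```text
t 5.4833 q [ 0.1702  0.939   1.4585 -1.1724  1.5713  0.8752] 
tcp [ 0.5371 -0.0092  0.0575] tips [ 0.5354 -0.0226  0.0538] F [-0.3767  0.0179  0.4422] w 0.0006196441005627258 
 [[ 0.042   0.9912 -0.1255]
 [ 0.2591 -0.1321 -0.9568]
 [-0.9649  0.0077 -0.2624]]
```

Emit:
{"name": "drive_tool", "arguments": {
  "steps": [
    [[-0.003, 0.006, 0.02], [0, 0, 0], 1],
    [[-0.003, 0.006, 0.02], [0, 0, 0], 1],
    [[-0.004, 0.006, 0.02], [0, 0, 0], 1],
    [[-0.003, 0.006, 0.016], [0, 0, 0], 1],
    [[0, 0, 0], [0, 0, 0], 1]
  ]
}}

```text
t: 5.9
tcp_pos: [0.5489, -0.0907, 0.0497]
tool_rot: [1.506, 1.323, -1.152]
contact_force: [-1.2, -0.5, -0.1]
gripper_width: 0.0007
gripper_force: 0.0
```

```bash
python3 st.py
```

```text
t 5.9 q [ 0.031   0.9425  1.4999 -1.2827  1.469   0.8805] 
tcp [ 0.5489 -0.0907  0.0497] tips [ 0.5472 -0.1041  0.0461] F [-1.1516 -0.542  -0.0728] w 0.0007357340618484611 
 [[ 0.0355  0.992  -0.1213]
 [ 0.2572 -0.1264 -0.9581]
 [-0.9657  0.0028 -0.2596]]
```

Emit:
{"name": "drive_tool", "arguments": {
  "steps": [
    [[-0.01, 0, -0.0027], [0, 0, 0], 1],
    [[-0.01, 0, -0.0027], [0, 0, 0], 1],
    [[-0.005, 0, -0.0013], [0, 0, 0], 1],
    [[-0.005, 0, -0.0013], [0, 0, 0], 1],
    [[-0.005, 0, -0.0013], [0, 0, 0], 1],
    [[0, 0, 0], [0, 0, 0], 1]
  ]
}}

```text
t: 6.4
tcp_pos: [0.5487, -0.0878, 0.085]
tool_rot: [1.504, 1.324, -1.152]
contact_force: [-0.6, 0.5, -1.7]
gripper_width: 0.0004
gripper_force: 0.4
```

```bash
cat > lip.py <<'E'
from h import *
for n in("top","scene"):
  s=snapshot(n);X=pts(s);c=s["color"].astype(int)
  T=np.load(n+"0.npy",allow_pickle=True).item()
  a=np.array([.548,-.079]);yh=np.array([.9905,.1375]);xh=np.array([.1375,-.9905])
  D=X[...,:2]-a;U=D@yh;V=D@xh
  m=(abs(U)<.145)&(V>.004)&(V<.028)&(abs(U)>.06)&(X[...,2]>.05)&(X[...,2]<.26)
  for sg in(1,-1):
    k=m&(U*sg>0);print(n,sg,k.sum(),np.percentile(X[k][:,2],[10,50,90]).round(4))
  k=(X[...,2]>.195)&(X[...,2]<.22)&(U>.155)&(U<.2)&(abs(V-.01)<.08)
  print(" ptr",k.sum(),np.median(X[k],0).round(4))
E
python3 st.py;python3 lip.py
```

```text
t 6.4 q [ 0.0361  0.8823  1.4992 -1.2746  1.4899  0.8219] 
tcp [ 0.5487 -0.0878  0.085 ] tips [ 0.547  -0.1012  0.0814] F [-0.6202  0.4747 -1.7258] w 0.00037490558364586116 
 [[ 0.0344  0.9921 -0.1207]
 [ 0.2567 -0.1255 -0.9583]
 [-0.9659  0.0019 -0.259 ]]
top 1 241 [0.1046 0.1085 0.1197]
top -1 252 [0.1051 0.1085 0.1192]
 ptr 107 [ 0.7268 -0.0796  0.2082]
scene 1 249 [0.1032 0.1062 0.1171]
scene -1 209 [0.1035 0.1065 0.117 ]
 ptr 154 [ 0.724  -0.0845  0.2067]
```

Emit:
{"name": "drive_tool", "arguments": {
  "steps": [
    [[-0.01, 0, -0.0026], [0, 0, 0], 1],
    [[-0.01, 0, -0.0026], [0, 0, 0], 1],
    [[-0.01, 0, -0.0026], [0, 0, 0], 1],
    [[-0.01, 0, -0.0026], [0, 0, 0], 1],
    [[-0.01, 0, -0.0026], [0, 0, 0], 1],
    [[-0.01, 0, -0.0026], [0, 0, 0], 1],
    [[-0.01, 0, -0.0026], [0, 0, 0], 1],
    [[-0.01, 0, -0.0026], [0, 0, 0], 1],
    [[-0.008, 0, -0.0021], [0, 0, 0], 1],
    [[0, 0, 0], [0, 0, 0], 1]
  ]
}}

```text
t: 7.33
tcp_pos: [0.5485, -0.0889, 0.1774]
tool_rot: [1.505, 1.322, -1.152]
contact_force: [0.8, 0.9, -0.8]
gripper_width: 0.0009
gripper_force: 0.3
```

```bash
python3 st.py;python3 lip.py
```

```text
t 7.3333 q [ 0.0342  0.7337  1.4703 -1.2667  1.542   0.6539] 
tcp [ 0.5485 -0.0889  0.1774] tips [ 0.5468 -0.1024  0.1738] F [ 0.7921  0.9409 -0.8454] w 0.000855058928639951 
 [[ 0.0365  0.992  -0.1212]
 [ 0.2557 -0.1265 -0.9584]
 [-0.9661  0.004  -0.2583]]
top 1 267 [0.1975 0.2008 0.2116]
top -1 291 [0.1974 0.2011 0.212 ]
 ptr 103 [ 0.7231 -0.0796  0.2078]
scene 1 280 [0.1967 0.1994 0.2089]
scene -1 237 [0.1964 0.1994 0.2091]
 ptr 154 [ 0.724  -0.0844  0.2064]
```

```bash
cat > lip2.py <<'E'
from h import *
for n in("top","scene"):
  s=snapshot(n);X=pts(s)
  a=np.array([.548,-.079]);yh=np.array([.9905,.1375]);xh=np.array([.1375,-.9905])
  D=X[...,:2]-a;U=D@yh;V=D@xh
  for v in np.arange(-.008,.05,.004):
    k=(abs(U)<.14)&(abs(U)>.06)&(V>v)&(V<v+.004)&(X[...,2]>.17)&(X[...,2]<.24)
    print(n,round(v,3),k.sum(),np.median(X[k][:,2]).round(4) if k.any() else '',np.std(X[k][:,2]).round(4) if k.any() else '')
  k=(X[...,2]>.18)&(X[...,2]<.23)&(U>.165)&(U<.21)&(V>-.01)&(V<.05)
  print(" ptr",k.sum(),np.percentile(X[k],[25,50,75],axis=0).round(4),U[k].min(),U[k].max(),V[k].min(),V[k].max())
E
python3 lip2.py
```

```text
top -0.008 0  
top -0.004 43 0.1994 0.0031
top 0.0 82 0.2 0.0025
top 0.004 90 0.2002 0.0026
top 0.008 80 0.2003 0.0026
top 0.012 85 0.2001 0.0025
top 0.016 87 0.1997 0.0021
top 0.02 97 0.2087 0.0055
top 0.024 82 0.2113 0.0026
top 0.028 81 0.213 0.0102
top 0.032 3 0.2133 0.0058
top 0.036 3 0.2107 0.0024
top 0.04 5 0.2049 0.014
top 0.044 2 0.2176 0.0137
top 0.048 4 0.209 0.0183
 ptr 74 [[ 0.721  -0.0851  0.2064]
 [ 0.7278 -0.0796  0.2083]
 [ 0.7344 -0.0741  0.2096]] 0.16515934555251235 0.19128113165730237 0.013125832141339678 0.03538187258833502
scene -0.008 3 0.2176 0.0033
scene -0.004 12 0.1992 0.0023
scene 0.0 87 0.198 0.0025
scene 0.004 76 0.1985 0.0021
scene 0.008 68 0.1989 0.002
scene 0.012 71 0.199 0.0019
scene 0.016 77 0.1987 0.0024
scene 0.02 116 0.2006 0.005
scene 0.024 76 0.2089 0.0029
scene 0.028 173 0.2153 0.0104
scene 0.032 33 0.2201 0.01
scene 0.036 2 0.2255 0.0056
scene 0.04 8 0.2214 0.0107
scene 0.044 4 0.2189 0.0085
scene 0.048 4 0.2234 0.0066
 ptr 114 [[ 0.7223 -0.0907  0.2052]
 [ 0.7286 -0.0837  0.2069]
 [ 0.7357 -0.0761  0.2079]] 0.16549523677305597 0.191849949479075 0.014753097788526646 0.04503314846710567
```

Emit:
{"name": "drive_tool", "arguments": {
  "steps": [
    [[-0.006, 0, -0.0016], [0, 0, 0], 1],
    [[-0.006, 0, -0.0016], [0, 0, 0], 1],
    [[0, 0, 0], [0, 0, 0], 1],
    [[0, 0, 0], [0, 0, 0], 1]
  ]
}}

```text
t: 7.87
tcp_pos: [0.5484, -0.0892, 0.1878]
tool_rot: [1.505, 1.323, -1.154]
contact_force: [0.7, 0.7, 0.6]
gripper_width: 0.0008
gripper_force: 0.1
```

```bash
python3 st.py;python3 lip2.py | egrep "0.004|0.008|0.012|0.016|ptr"
```

```text
t 7.8667 q [ 0.0338  0.7181  1.4643 -1.2659  1.5487  0.6309] 
tcp [ 0.5484 -0.0892  0.1878] tips [ 0.5467 -0.1026  0.1842] F [0.729  0.6945 0.6238] w 0.0008167721903913369 
 [[ 0.0342  0.9919 -0.1219]
 [ 0.2561 -0.1266 -0.9583]
 [-0.966   0.0016 -0.2584]]
top -0.008 0  
top -0.004 40 0.2104 0.0025
top 0.004 89 0.2109 0.0022
top 0.008 87 0.2112 0.0024
top 0.012 85 0.2103 0.0024
top 0.016 90 0.2103 0.0025
top 0.044 2 0.2209 0.0162
 ptr 73 [[ 0.721  -0.0851  0.2063]
scene -0.008 0  
scene -0.004 11 0.2084 0.0022
scene 0.004 72 0.2088 0.0021
scene 0.008 82 0.209 0.002
scene 0.012 65 0.2089 0.0019
scene 0.016 80 0.209 0.0021
scene 0.036 2 0.2273 0.0049
 ptr 113 [[ 0.7223 -0.0915  0.2052]
```

Emit:
{"name": "drive_tool", "arguments": {
  "steps": [
    [[-0.0024, 0, -0.0006], [0, 0, 0], 1],
    [[0, 0, 0], [0, 0, 0], 1],
    [[0, 0, 0], [0, 0, 0], 1]
  ]
}}

```text
t: 8.22
tcp_pos: [0.5484, -0.0891, 0.1896]
tool_rot: [1.505, 1.325, -1.154]
contact_force: [0.2, -0.4, -2.0]
gripper_width: 0.0003
gripper_force: 1.0
```

```bash
python3 st.py;python3 lip2.py | egrep "0.004|0.008|0.012|0.016|ptr"
```

```text
t 8.2167 q [ 0.0339  0.7152  1.463  -1.2654  1.5494  0.626 ] 
tcp [ 0.5484 -0.0891  0.1896] tips [ 0.5467 -0.1025  0.186 ] F [ 0.2442 -0.428  -2.0097] w 0.00034025456038404083 
 [[ 0.0334  0.992  -0.1217]
 [ 0.2569 -0.1261 -0.9582]
 [-0.9659  0.0007 -0.2591]]
top -0.008 0  
top -0.004 39 0.2119 0.0024
top 0.004 88 0.2117 0.0024
top 0.008 83 0.2121 0.0024
top 0.012 91 0.2117 0.0024
top 0.016 86 0.2118 0.0022
top 0.048 3 0.198 0.0166
 ptr 77 [[ 0.721  -0.0851  0.2064]
scene -0.008 1 0.2338 0.0
scene -0.004 8 0.2089 0.0017
scene 0.004 77 0.2101 0.0015
scene 0.008 77 0.2103 0.0017
scene 0.012 75 0.2108 0.0016
scene 0.016 76 0.2108 0.002
scene 0.032 11 0.2232 0.0044
scene 0.048 5 0.2223 0.0087
 ptr 113 [[ 0.7224 -0.0911  0.2054]
```

Emit:
{"name": "drive_tool", "arguments": {
  "steps": [
    [[-0.0012, 0, -0.0003], [0, 0, 0], 1],
    [[0, 0, 0], [0, 0, 0], 1],
    [[0.015, 0, 0.004], [0, 0, 0], 1],
    [[0.015, 0, 0.004], [0, 0, 0], 1],
    [[0.01, 0, -0.03], [0, 0, 0], 1],
    [[0, 0, -0.04], [0, 0, 0], 1],
    [[0, 0, -0.04], [0, 0, 0], 0.5],
    [[0, 0, 0], [0, 0, 0], 0]
  ]
}}

```text
t: 8.98
tcp_pos: [0.5633, 0.0242, 0.1808]
tool_rot: [1.502, 1.325, -1.146]
contact_force: [-0.2, 0.6, 0.5]
gripper_width: 0.0115
gripper_force: 0.0
```

```bash
python3 st.py;python3 lip2.py | egrep "0.004|0.008|0.012|0.016|ptr"
```

```text
t 8.9833 q [ 0.217   0.788   1.3153 -1.1703  1.7146  0.6123] 
tcp [0.5633 0.0242 0.1808] tips [0.5617 0.0108 0.1771] F [-0.2212  0.5611  0.454 ] w 0.011547062639352188 
 [[ 0.0367  0.9926 -0.1156]
 [ 0.2571 -0.1212 -0.9588]
 [-0.9657  0.0055 -0.2596]]
top -0.008 0  
top -0.004 41 0.2122 0.0028
top 0.004 90 0.2135 0.0023
top 0.008 89 0.2132 0.0024
top 0.012 89 0.2133 0.0022
top 0.016 86 0.2127 0.0024
top 0.028 61 0.225 0.0046
top 0.032 6 0.2243 0.0048
 ptr 76 [[ 0.7212 -0.0851  0.2067]
scene -0.008 0  
scene -0.004 14 0.2118 0.003
scene 0.004 74 0.2114 0.0022
scene 0.008 80 0.2113 0.0018
scene 0.012 71 0.2116 0.0018
scene 0.016 79 0.2113 0.0016
scene 0.036 4 0.2205 0.0042
 ptr 112 [[ 0.7225 -0.0918  0.205 ]
```

Emit:
{"name": "drive_tool", "arguments": {
  "steps": [
    [[0, 0, 0], [-5.4, 0, -1.4], 0],
    [[0, 0, 0], [-5.4, 0, -1.4], 0],
    [[0, 0, 0], [0, 6.7, 0], 0],
    [[0, 0, 0], [0, 6.7, 0], 0],
    [[0, 0, 0], [0, 6.6, 0], 0],
    [[0, 0, 0], [0, 0, 0], 0]
  ]
}}

```text
t: 9.58
tcp_pos: [0.5626, 0.0168, 0.1816]
tool_rot: [1.585, 1.684, -0.813]
contact_force: [0.5, -0.1, 0.8]
gripper_width: 0.0598
gripper_force: 0.0
```

```bash
python3 st.py; python3 - <<'E'
from h import *
np.set_printoptions(precision=4,suppress=True)
s=snapshot("top");cv2.imwrite("pics/t2.png",cv2.resize(s["color"][90:260,200:400],None,fx=3.5,fy=3.5,interpolation=2))
a=sense();M=R.from_rotvec(a["tool_rot"]).as_matrix()
g=a["tcp_pos"]-.005*M[:,2]
for tgt in((.5465,-.06,.09),(.5465,-.06,.034),(.5485,-.168,.034)): print(M.T@(np.array(tgt)-g)); g=np.array(tgt)
E
```

```text
t 9.5833 q [ 0.1629  0.615   1.4274 -0.9786  1.3746  0.4509] 
tcp [0.5626 0.0168 0.1816] tips [0.5634 0.0054 0.1735] F [ 0.5319 -0.1276  0.8035] w 0.05978361797162416 
 [[-0.0307  0.9979  0.0579]
 [ 0.5755  0.065  -0.8152]
 [-0.8172  0.0083 -0.5763]]
[ 0.0308 -0.021   0.1188]
[ 0.0459 -0.0003  0.032 ]
[-0.0617 -0.005   0.0885]
```

View pics/t2.png

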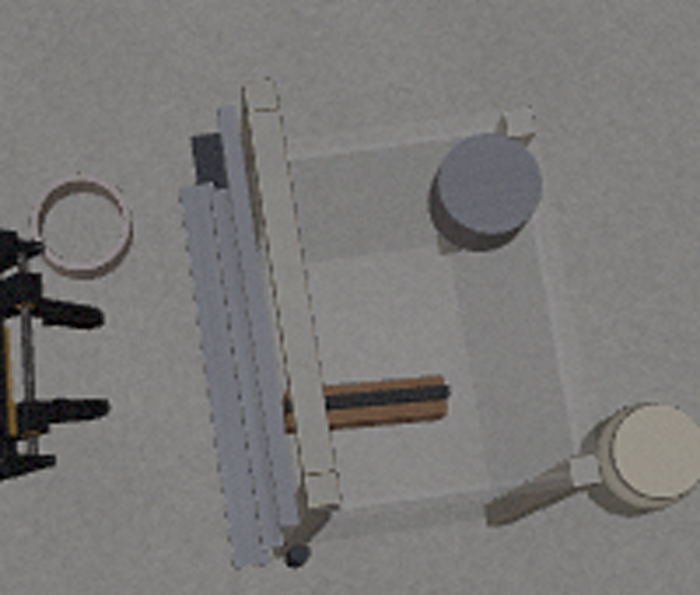

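Emit:
{"name": "drive_tool", "arguments": {
  "steps": [
    [[0.0077, -0.005, 0.03], [0, 0, 0], 0],
    [[0.0077, -0.005, 0.03], [0, 0, 0], 0],
    [[0.0077, -0.005, 0.03], [0, 0, 0], 0],
    [[0.0077, -0.006, 0.029], [0, 0, 0], 0],
    [[0.023, 0, 0.016], [0, 0, 0], 0],
    [[0.023, 0, 0.016], [0, 0, 0], 0],
    [[0, 0, 0], [0, 0, 0], 0],
    [[0, 0, 0], [0, 0, 0], 0]
  ]
}}

```text
t: 10.3
tcp_pos: [0.5462, -0.0624, 0.028]
tool_rot: [1.576, 1.689, -0.825]
contact_force: [0.2, 0.5, 0.6]
gripper_width: 0.0878
gripper_force: 0.0
```

```bash
python3 st.py; python3 - <<'E'
from h import *
np.set_printoptions(precision=4,suppress=True)
a=sense();M=R.from_rotvec(a["tool_rot"]).as_matrix()
g=a["tcp_pos"]-.005*M[:,2]
for tgt in((.5485,-.168,.034),): print(g,M.T@(np.array(tgt)-g))
E
```

```text
t 10.3 q [ 0.0251  0.8153  1.6317 -1.1781  1.0916  0.763 ] 
tcp [ 0.5462 -0.0624  0.028 ] tips [ 0.5469 -0.0738  0.02  ] F [0.1776 0.4681 0.6467] w 0.08776379865675554 
 [[-0.0411  0.9977  0.0547]
 [ 0.5701  0.0684 -0.8187]
 [-0.8205 -0.0024 -0.5716]]
[ 0.5459 -0.0583  0.0308] [-0.0653 -0.0049  0.0882]
```

Emit:
{"name": "drive_tool", "arguments": {
  "steps": [
    [[-0.013, -0.001, 0.0176], [0, 0, 0], 0],
    [[-0.013, -0.001, 0.0176], [0, 0, 0], 0],
    [[-0.013, -0.001, 0.0176], [0, 0, 0], 0],
    [[-0.013, -0.001, 0.0176], [0, 0, 0], 0],
    [[-0.013, -0.001, 0.0176], [0, 0, 0], 0],
    [[0, 0, 0], [0, 0, 0], 0]
  ]
}}

```text
t: 10.8
tcp_pos: [0.5496, -0.1746, 0.0342]
tool_rot: [1.579, 1.682, -0.821]
contact_force: [-0.3, 0.1, 0.5]
gripper_width: 0.0882
gripper_force: 0.0
```

```bash
python3 st.py; python3 - <<'E'
from h import *
s=snapshot("scene");cv2.imwrite("pics/s3.png",cv2.resize(s["color"][90:240,150:320],None,fx=3.8,fy=3.8,interpolation=2))
E
```

```text
t 10.8 q [-0.1856  0.7944  1.6672 -1.3262  0.9599  0.7388] 
tcp [ 0.5496 -0.1746  0.0342] tips [ 0.5504 -0.186   0.0262] F [-0.3377  0.0811  0.4694] w 0.0881534335151026 
 [[-0.0335  0.9979  0.0562]
 [ 0.5698  0.0653 -0.8192]
 [-0.8211  0.0046 -0.5708]]
```

View pics/s3.png

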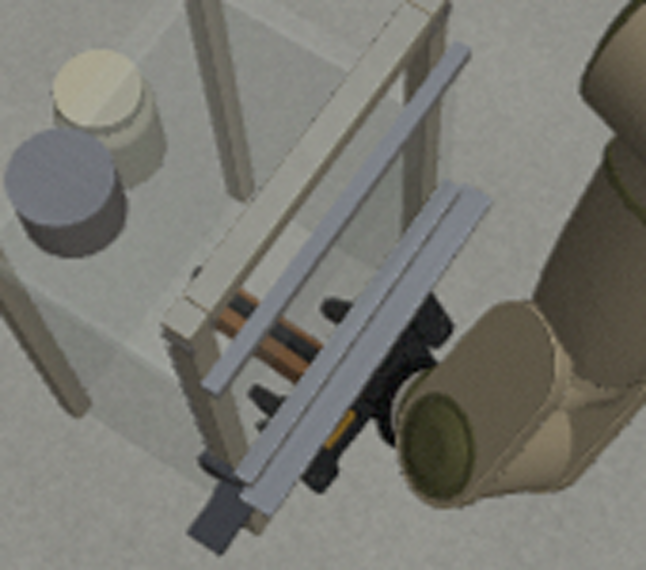

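Emit:
{"name": "drive_tool", "arguments": {
  "steps": [
    [[0, 0, 0], [0, 0, 0], 1],
    [[0, 0, 0], [0, 0, 0], 1],
    [[0, 0, 0], [0, 0, 0], 1],
    [[0, 0, 0], [0, 0, 0], 1],
    [[0, 0, 0], [0, 0, 0], 1],
    [[0, 0, 0], [0, 0, 0], 1],
    [[0, 0, 0], [0, 0, 0], 1],
    [[0, 0, 0], [0, 0, 0], 1]
  ]
}}

```text
t: 11.52
tcp_pos: [0.5494, -0.1714, 0.0319]
tool_rot: [1.578, 1.688, -0.819]
contact_force: [-0.2, -0.2, 0.6]
gripper_width: 0.0369
gripper_force: 0.0
```

```bash
python3 st.py; python3 - <<'E'
from h import *
a=sense();M=R.from_rotvec(a["tool_rot"]).as_matrix();print(M.T@[-.012,.16,0.0],M.T@[0,.1,0.0])
E
```

```text
t 11.5167 q [-0.1807  0.7971  1.6685 -1.3236  0.959   0.7399] 
tcp [ 0.5494 -0.1714  0.0319] tips [ 0.5502 -0.1828  0.0239] F [-0.2186 -0.1621  0.6286] w 0.036882773845960434 
 [[-0.0372  0.9977  0.0571]
 [ 0.5722  0.0681 -0.8173]
 [-0.8193  0.0023 -0.5734]]
[ 0.09199451 -0.00107249 -0.13145288] [ 0.05721764  0.00681225 -0.08172964]
```

Emit:
{"name": "drive_tool", "arguments": {
  "steps": [
    [[0, 0, 0], [0, 0, 0], 1],
    [[0, 0, 0], [0, 0, 0], 1],
    [[0, 0, 0], [0, 0, 0], 1],
    [[0, 0, 0], [0, 0, 0], 1],
    [[0.0035, 0, -0.005], [0, 0, 0], 1],
    [[0.007, 0, -0.01], [0, 0, 0], 1],
    [[0.007, 0, -0.01], [0, 0, 0], 1],
    [[0, 0, 0], [0, 0, 0], 1]
  ]
}}

```text
t: 12.18
tcp_pos: [0.5472, -0.1385, 0.0319]
tool_rot: [1.576, 1.69, -0.819]
contact_force: [-1.4, 2.4, 1.6]
gripper_width: 0.034
gripper_force: 29.8
```

```bash
cat > sq.py <<'E'
from h import *
s=snapshot("top")
c=s["color"].astype(int);b=(c[...,2]-c[...,0]>20).astype(np.uint8)
k,l,st,ce=cv2.connectedComponentsWithStats(b)
X=pts(s)
for i in range(1,k):
    if st[i,4]>25:
        v,u=np.nonzero(l==i);p=np.array([ray(s,a,d,.046)[:2] for a,d in zip(u,v)])
        print(st[i],cv2.minAreaRect((p*1000).astype(np.float32)),np.median(X[l==i],0).round(3))
E
python3 st.py; python3 sq.py
```

```text
t 12.1833 q [-0.1194  0.7968  1.6692 -1.2837  0.9946  0.7515] 
tcp [ 0.5472 -0.1385  0.0319] tips [ 0.548  -0.1499  0.0239] F [-1.3953  2.3506  1.565 ] w 0.03401478654635928 
 [[-0.0388  0.9975  0.0585]
 [ 0.5723  0.0702 -0.817 ]
 [-0.8191  0.0018 -0.5736]]
[208 185  13   9  34] ((601.3660888671875, 59.89154815673828), (26.543352127075195, 32.63078689575195), 27.032712936401367) [0.565 0.044 0.23 ]
[224 197  15  23 101] ((538.3909301757812, 2.3514976501464844), (27.06187629699707, 71.41825866699219), 71.02371215820312) [ 0.521 -0.002  0.167]
[292 198  24   5  62] ((565.063232421875, -215.21792602539062), (7.81941032409668, 71.16317749023438), 6.281271457672119) [ 0.515 -0.185  0.344]
[190 200  29  18  87] ((530.2470703125, 83.7208251953125), (80.33966064453125, 43.43851089477539), 66.58626556396484) [0.497 0.071 0.304]
[293 205  24   7 126] ((539.7738647460938, -218.21192932128906), (16.900062561035156, 70.48607635498047), 4.313010215759277) [ 0.495 -0.187  0.343]
[  90  212   57   59 2375] ((445.0111389160156, 342.25140380859375), (171.80734252929688, 156.48233032226562), 82.73334503173828) [0.4   0.192 0.559]
[ 145  220   73   57 3004] ((422.7867126464844, 154.05091857910156), (215.2737579345703, 147.57742309570312), 83.40515899658203) [0.387 0.074 0.556]
[ 106  267   38  117 2289] ((207.64675903320312, 299.3628845214844), (338.962646484375, 84.80450439453125), 11.356164932250977) [0.238 0.214 0.393]
[199 356  70  28 925] ((80.80616760253906, -8.964996337890625), (196.63059997558594, 67.90335083007812), 84.12931823730469) [ 0.077 -0.008  0.014]
```

Emit:
{"name": "drive_tool", "arguments": {
  "steps": [
    [[0.0081, 0, -0.0115], [0, 0, 0], 1],
    [[0.0081, 0, -0.0115], [0, 0, 0], 1],
    [[0.0081, 0, -0.0115], [0, 0, 0], 1],
    [[0.0081, 0, -0.0115], [0, 0, 0], 1],
    [[0.0081, 0, -0.0115], [0, 0, 0], 1],
    [[0.0081, 0, -0.0115], [0, 0, 0], 1],
    [[0.0081, 0, -0.0115], [0, 0, 0], 1],
    [[0.0081, 0, -0.0115], [0, 0, 0], 1]
  ]
}}

```text
t: 12.9
tcp_pos: [0.5397, -0.0283, 0.0319]
tool_rot: [1.578, 1.687, -0.82]
contact_force: [0.8, -3.7, 0.8]
gripper_width: 0.0337
gripper_force: 29.8
```

Emit:
{"name": "drive_tool", "arguments": {
  "steps": [
    [[0.0081, 0, -0.0115], [0, 0, 0], 1],
    [[0.0081, 0, -0.0115], [0, 0, 0], 1],
    [[0.0081, 0, -0.0115], [0, 0, 0], 1],
    [[0.0081, 0, -0.0115], [0, 0, 0], 1],
    [[0.0081, 0, -0.0115], [0, 0, 0], 1],
    [[0.0081, 0, -0.0115], [0, 0, 0], 1],
    [[0.0081, 0, -0.0115], [0, 0, 0], 1],
    [[0.0081, 0, -0.0115], [0, 0, 0], 1],
    [[0, 0, 0], [0, 0, 0], 1]
  ]
}}

```text
t: 13.65
tcp_pos: [0.5321, 0.086, 0.0319]
tool_rot: [1.577, 1.688, -0.817]
contact_force: [-2.1, 8.1, 8.7]
gripper_width: 0.0339
gripper_force: 29.8
```

```bash
python3 st.py; python3 - <<'E'
from h import *
s=snapshot("top");X=pts(s)
m=(X[...,2]>.03)&(X[...,2]<.085)&(X[...,1]>-.07)&(X[...,1]<.13)&(X[...,0]>.47)&(X[...,0]<.6)
c=s["color"];cv2.imwrite("pics/t4.png",cv2.resize(c[100:260,150:350],None,fx=3.5,fy=3.5,interpolation=2))
E
```

```text
t 13.65 q [ 0.2929  0.8421  1.5121 -0.9833  1.2895  0.7719] 
tcp [0.5321 0.086  0.0319] tips [0.533  0.0746 0.0239] F [-2.0975  8.145   8.7356] w 0.03385035404082566 
 [[-0.0371  0.9975  0.0594]
 [ 0.572   0.07   -0.8173]
 [-0.8194  0.0036 -0.5732]]
```

View pics/t4.png

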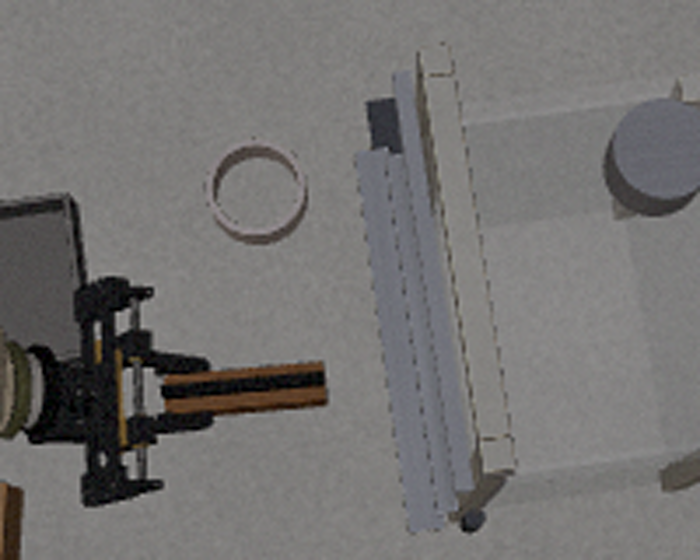

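Emit:
{"name": "drive_tool", "arguments": {
  "steps": [
    [[0, 0, 0], [0, 0, 0], 1],
    [[0, 0, 0], [0, 0, 0], 1]
  ]
}}

```text
t: 13.87
tcp_pos: [0.5323, 0.0852, 0.0319]
tool_rot: [1.578, 1.688, -0.816]
contact_force: [-1.9, 7.3, 6.6]
gripper_width: 0.0337
gripper_force: 29.8
```

Emit:
{"name": "drive_tool", "arguments": {
  "steps": [
    [[0, 0, 0], [0, 0, 0], 0],
    [[0, 0, 0], [0, 0, 0], 0],
    [[0, 0, 0], [0, 0, 0], 0],
    [[0, 0, 0], [0, 0, 0], 0],
    [[0, 0, 0], [0, 0, 0], 0],
    [[0, 0, 0], [0, 0, 0], 0],
    [[0, 0, 0], [0, 0, 0], 0],
    [[0, 0, 0], [0, 0, 0], 0]
  ]
}}

```text
t: 14.53
tcp_pos: [0.532, 0.0835, 0.0312]
tool_rot: [1.578, 1.688, -0.819]
contact_force: [1.0, 0.8, -0.2]
gripper_width: 0.085
gripper_force: 0.0
```

Emit:
{"name": "drive_tool", "arguments": {
  "steps": [
    [[-0.0123, 0, -0.0086], [0, 0, 0], 0],
    [[-0.0205, 0, -0.0143], [0, 0, 0], 0],
    [[-0.0205, 0, -0.0143], [0, 0, 0], 0],
    [[-0.0205, 0, -0.0143], [0, 0, 0], 0],
    [[-0.0205, 0, -0.0143], [0, 0, 0], 0],
    [[0, 0, 0], [0, 7, 0], 0],
    [[0, 0, 0], [0, 7, 0], 0],
    [[0, 0, 0], [0, 7, 0], 0],
    [[0, 0, 0], [0, 7, 0], 0],
    [[0, 0, 0], [0, 7, 0], 0]
  ]
}}

```text
t: 15.37
tcp_pos: [0.532, 0.0838, 0.1471]
tool_rot: [1.958, 2.096, -0.334]
contact_force: [-0.3, 0.6, -0.6]
gripper_width: 0.088
gripper_force: 0.0
```

Emit:
{"name": "drive_tool", "arguments": {
  "steps": [
    [[0, 0, 0], [0, 7, 0], 0],
    [[0, 0, 0], [0, 7, 0], 0],
    [[0, 0, 0], [0, 6, 0], 0],
    [[0, 0, 0], [0, 0, 0], 0]
  ]
}}

```text
t: 15.7
tcp_pos: [0.5322, 0.0813, 0.1467]
tool_rot: [2.149, 2.292, 0.007]
contact_force: [-0.2, -1.2, -0.1]
gripper_width: 0.0883
gripper_force: 0.0
```

```bash
python3 st.py; python3 sq.py | head -4; python3 - <<'E'
from h import *
s=snapshot("scene");cv2.imwrite("pics/s5.png",cv2.resize(s["color"][90:350,130:430],None,fx=2.3,fy=2.3))
E
```

```text
t 15.7 q [-0.0701  0.461   1.4987  0.0039  1.1789 -0.1359] 
tcp [0.5322 0.0813 0.1467] tips [0.5322 0.0813 0.1327] F [-0.1863 -1.2107 -0.0949] w 0.08827748198467252 
 [[-0.0643  0.9979  0.0032]
 [ 0.9979  0.0643  0.0034]
 [ 0.0031  0.0034 -1.    ]]
[ 137  172   81  126 3355] ((467.00042724609375, 174.09275817871094), (204.998046875, 391.3465270996094), 81.50358581542969) [0.46  0.102 0.436]
[216 203  27   5  74] ((549.6744384765625, 11.429645538330078), (8.355188369750977, 79.34025573730469), 5.134082794189453) [0.55  0.011 0.047]
[215 210  29   8 165] ((524.0606079101562, 11.33089828491211), (17.696918487548828, 85.55705261230469), 5.106386661529541) [0.523 0.013 0.045]
[112 237  15  32 392] ((408.6239013671875, 336.3981018066406), (37.63127899169922, 91.78025817871094), 88.76927185058594) [0.408 0.329 0.071]
```

View pics/s5.png

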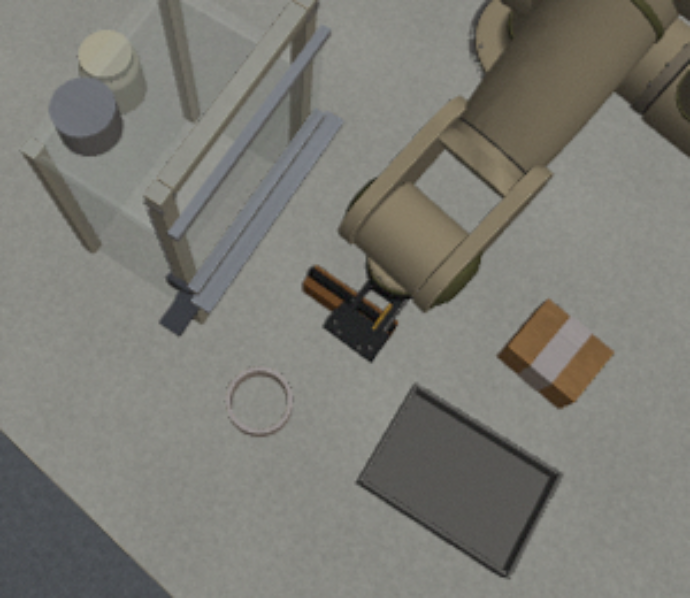

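Emit:
{"name": "drive_tool", "arguments": {
  "steps": [
    [[-0.021, -0.0013, 0], [0, 0, 0], 0],
    [[-0.021, -0.0013, 0], [0, 0, 0], 0],
    [[0, 0, 0.03], [0, 0, 0], 0],
    [[0, 0, 0.03], [0, 0, 0], 0],
    [[0, 0, 0.03], [0, 0, 0], 0],
    [[0, 0, 0.018], [0, 0, 0], 0],
    [[0, 0, 0.01], [0, 0, 0], 0],
    [[0, 0, 0], [0, 0, 0], 0]
  ]
}}

```text
t: 16.47
tcp_pos: [0.5313, 0.0422, 0.0265]
tool_rot: [-2.142, -2.298, 0.003]
contact_force: [1.1, -0.2, -0.4]
gripper_width: 0.0883
gripper_force: 0.0
```

Emit:
{"name": "drive_tool", "arguments": {
  "steps": [
    [[0, 0, 0], [0, 0, 0], 1],
    [[0, 0, 0], [0, 0, 0], 1],
    [[0, 0, 0], [0, 0, 0], 1],
    [[0, 0, 0], [0, 0, 0], 1],
    [[0, 0, 0], [0, 0, 0], 1],
    [[0, 0, 0], [0, 0, 0], 1],
    [[0, 0, 0], [0, 0, 0], 1],
    [[0, 0, 0], [0, 0, 0], 1],
    [[0, 0, 0], [0, 0, 0], 1],
    [[0, 0, 0], [0, 0, 0], 1]
  ]
}}

```text
t: 17.3
tcp_pos: [0.5329, 0.0411, 0.0285]
tool_rot: [2.143, 2.293, 0.004]
contact_force: [3.2, -0.9, 1.3]
gripper_width: 0.0335
gripper_force: 30.0
```

Emit:
{"name": "drive_tool", "arguments": {
  "steps": [
    [[0, 0, 0], [0, 0, 0], 1],
    [[0, 0, 0], [0, 0, 0], 1]
  ]
}}

```text
t: 17.47
tcp_pos: [0.5329, 0.0411, 0.0286]
tool_rot: [2.143, 2.293, 0.004]
contact_force: [4.9, 0.1, 2.6]
gripper_width: 0.0336
gripper_force: 29.9
```

Emit:
{"name": "drive_tool", "arguments": {
  "steps": [
    [[0, 0, -0.01], [0, 0, 0], 1],
    [[0, 0, -0.02], [0, 0, 0], 1],
    [[0, 0, -0.03], [0, 0, 0], 1],
    [[0, 0, -0.03], [0, 0, 0], 1],
    [[0, 0, -0.02], [0, 0, 0], 1],
    [[0, 0, 0], [0, 0, -2], 1],
    [[0, 0, 0], [0, 0, -2], 1]
  ]
}}

```text
t: 18.05
tcp_pos: [0.5315, 0.0414, 0.1397]
tool_rot: [2.06, 2.369, 0.003]
contact_force: [-0.1, 0.1, -2.4]
gripper_width: 0.0335
gripper_force: 30.0
```

```bash
python3 st.py; python3 - <<'E'
from h import *
np.set_printoptions(precision=4,suppress=True)
a=sense();M=R.from_rotvec(a["tool_rot"]).as_matrix();print(M.T@(np.array([.618,.293,a["tcp_pos"][2]])-a["tcp_pos"]))
E
```

```text
t 18.05 q [-0.1446  0.4619  1.5219  0.0003  1.155  -0.2843] 
tcp [0.5315 0.0414 0.1397] tips [0.5315 0.0414 0.1257] F [-0.0853  0.0958 -2.4297] w 0.03349264537159268 
 [[-0.1391  0.9903  0.0027]
 [ 0.9903  0.1391 -0.0001]
 [-0.0005  0.0027 -1.    ]]
[0.2371 0.1207 0.0002]
```

Emit:
{"name": "drive_tool", "arguments": {
  "steps": [
    [[0.012, 0.006, 0], [0, 0, 0], 1],
    [[0.025, 0.0128, 0], [0, 0, 0], 1],
    [[0.025, 0.0128, 0], [0, 0, 0], 1],
    [[0.025, 0.0128, 0], [0, 0, 0], 1],
    [[0.025, 0.0128, 0], [0, 0, 0], 1],
    [[0.025, 0.0128, 0], [0, 0, 0], 1],
    [[0.025, 0.0128, 0], [0, 0, 0], 1],
    [[0.025, 0.0128, 0], [0, 0, 0], 1],
    [[0.025, 0.0128, 0], [0, 0, 0], 1],
    [[0.025, 0.0128, 0], [0, 0, 0], 1]
  ]
}}

```text
t: 18.88
tcp_pos: [0.6187, 0.2938, 0.1382]
tool_rot: [2.063, 2.369, -0.002]
contact_force: [0.7, -0.0, -2.9]
gripper_width: 0.0339
gripper_force: 29.9
```

Emit:
{"name": "drive_tool", "arguments": {
  "steps": [
    [[0, 0, 0], [0, 0, 0], 1],
    [[0, 0, 0], [0, 0, 0], 1]
  ]
}}

```text
t: 19.05
tcp_pos: [0.6185, 0.2936, 0.1376]
tool_rot: [2.061, 2.371, -0.002]
contact_force: [-0.4, -0.2, -3.2]
gripper_width: 0.0342
gripper_force: 29.9
```

```bash
python3 st.py; python3 sq.py; python3 - <<'E'
from h import *
s=snapshot("scene");cv2.imwrite("pics/s6.png",cv2.resize(s["color"][180:370,240:430],None,fx=3,fy=3))
E
```

```text
t 19.05 q [ 0.271   0.706   1.0477 -0.0008  1.3886  0.1313] 
tcp [0.6185 0.2936 0.1376] tips [0.6185 0.2936 0.1236] F [-0.4271 -0.1508 -3.2431] w 0.034162570600620716 
 [[-0.1395  0.9902 -0.0005]
 [ 0.9902  0.1395 -0.001 ]
 [-0.0009 -0.0006 -1.    ]]
[  69  132   65  140 3776] ((569.2222290039062, 393.40301513671875), (407.09796142578125, 176.31234741210938), 10.716550827026367) [0.525 0.265 0.433]
[134 167  22  17 203] ((643.986572265625, 270.9870910644531), (46.59042739868164, 63.294097900390625), 8.280257225036621) [0.613 0.243 0.154]
[138 238  18  31 473] ((406.6795654296875, 256.11395263671875), (51.59726333618164, 88.673583984375), 89.86749267578125) [0.411 0.248 0.07 ]
[  62  262   79   67 3201] ((280.1534118652344, 388.13824462890625), (151.06207275390625, 215.46719360351562), 16.770057678222656) [0.298 0.207 0.59 ]
[   4  283   65   65 2469] ((226.0240478515625, 574.7723388671875), (157.49021911621094, 168.69561767578125), 17.51473045349121) [0.266 0.32  0.593]
[ 42 342  19  10  77] ((139.94496154785156, 518.7267456054688), (21.764801025390625, 50.57950210571289), 13.598280906677246) [0.207 0.313 0.527]
[ 48 350  43  34 367] ((90.30414581298828, 460.3836669921875), (142.05201721191406, 46.518497467041016), 44.36053466796875) [0.161 0.3   0.472]
[196 356  73  28 916] ((77.02008056640625, -1.8088302612304688), (203.86138916015625, 72.84085083007812), 89.85965728759766) [0.077 0.009 0.013]
```

View pics/s6.png

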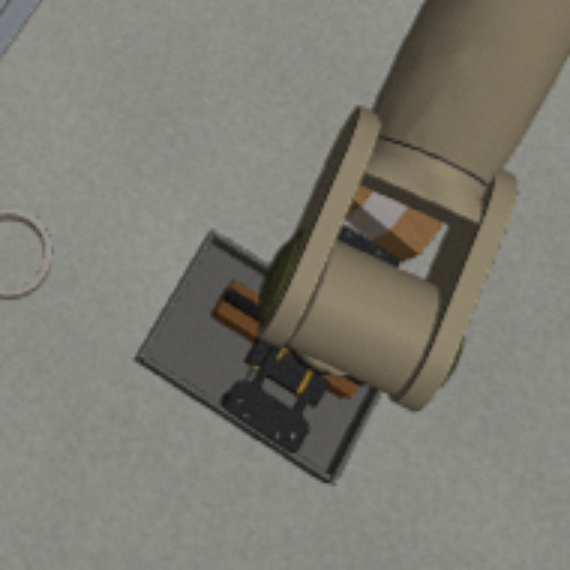

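Emit:
{"name": "drive_tool", "arguments": {
  "steps": [
    [[0, 0, 0.02], [0, 0, 0], 1],
    [[0, 0, 0.025], [0, 0, 0], 1],
    [[0, 0, 0.025], [0, 0, 0], 1],
    [[0, 0, 0.015], [0, 0, 0], 1],
    [[0, 0, 0.01], [0, 0, 0], 1],
    [[0, 0, 0.005], [0, 0, 0], 1],
    [[0, 0, 0], [0, 0, 0], 1],
    [[0, 0, 0], [0, 0, 0], 1]
  ]
}}

```text
t: 19.82
tcp_pos: [0.6202, 0.2924, 0.0395]
tool_rot: [2.062, 2.367, 0.004]
contact_force: [-0.2, 0.5, -2.8]
gripper_width: 0.0338
gripper_force: 29.9
```

Emit:
{"name": "drive_tool", "arguments": {
  "steps": [
    [[0, 0, 0.002], [0, 0, 0], 1],
    [[0, 0, 0.002], [0, 0, 0], 1],
    [[0, 0, 0.001], [0, 0, 0], 1],
    [[0, 0, 0], [0, 0, 0], 1]
  ]
}}

```text
t: 20.15
tcp_pos: [0.6201, 0.2927, 0.0346]
tool_rot: [2.061, 2.367, 0.004]
contact_force: [-1.9, -0.7, 2.6]
gripper_width: 0.0337
gripper_force: 30.0
```

Touchdown (force changed sign). Release and rise.

Emit:
{"name": "drive_tool", "arguments": {
  "steps": [
    [[0, 0, 0], [0, 0, 0], 0],
    [[0, 0, 0], [0, 0, 0], 0],
    [[0, 0, 0], [0, 0, 0], 0],
    [[0, 0, 0], [0, 0, 0], 0],
    [[0, 0, 0], [0, 0, 0], 0],
    [[0, 0, 0], [0, 0, 0], 0],
    [[0, 0, 0], [0, 0, 0], 0],
    [[0, 0, 0], [0, 0, 0], 0]
  ]
}}

```text
t: 20.82
tcp_pos: [0.6198, 0.2927, 0.0335]
tool_rot: [2.062, 2.368, 0.002]
contact_force: [0.6, -0.9, 1.2]
gripper_width: 0.0849
gripper_force: 0.0
```

Emit:
{"name": "drive_tool", "arguments": {
  "steps": [
    [[0, 0, -0.01], [0, 0, 0], 0],
    [[0, 0, -0.03], [0, 0, 0], 0],
    [[0, 0, -0.04], [0, 0, 0], 0],
    [[0, 0, -0.04], [0, 0, 0], 0],
    [[0, 0, -0.04], [0, 0, 0], 0],
    [[0, -0.04, 0], [0, 0, 0], 0],
    [[0, -0.04, 0], [0, 0, 0], 0],
    [[0, -0.04, 0], [0, 0, 0], 0],
    [[0, -0.04, 0], [0, 0, 0], 0],
    [[0, -0.04, 0], [0, 0, 0], 0]
  ]
}}

```text
t: 21.65
tcp_pos: [0.4192, 0.2648, 0.1938]
tool_rot: [2.062, 2.367, 0.004]
contact_force: [0.5, -0.3, -0.0]
gripper_width: 0.0886
gripper_force: 0.0
```

Emit:
{"name": "drive_tool", "arguments": {
  "steps": [
    [[0, 0, 0], [0, 0, 0], 0],
    [[0, 0, 0], [0, 0, 0], 0]
  ]
}}

```text
t: 21.82
tcp_pos: [0.4199, 0.2652, 0.1942]
tool_rot: [2.06, 2.368, 0.004]
contact_force: [0.8, 1.0, 0.1]
gripper_width: 0.0879
gripper_force: 0.0
```

```bash
python3 st.py; python3 lip2.py | egrep "0.004|0.008|0.012|ptr"; python3 sq.py; python3 - <<'E'
from h import *
s=snapshot("top");cv2.imwrite("pics/t7.png",cv2.resize(s["color"][80:300,80:400],None,fx=2.4,fy=2.4))
E
```

```text
t 21.8167 q [ 0.3248  0.3412  1.5423 -0.0009  1.2548  0.1862] 
tcp [0.4199 0.2652 0.1942] tips [0.42   0.2652 0.1802] F [0.837  0.9925 0.1252] w 0.0879300531915303 
 [[-0.1384  0.9904  0.0034]
 [ 0.9904  0.1384  0.0003]
 [-0.0002  0.0034 -1.    ]]
top -0.008 0  
top -0.004 41 0.2125 0.0025
top 0.004 92 0.2125 0.002
top 0.008 87 0.2131 0.0026
top 0.012 87 0.2131 0.0026
top 0.032 4 0.2225 0.0045
 ptr 75 [[ 0.7212 -0.0851  0.2064]
scene -0.008 0  
scene -0.004 13 0.2102 0.0024
scene 0.004 74 0.2114 0.0018
scene 0.008 74 0.2113 0.0021
scene 0.012 78 0.2115 0.0021
scene 0.02 119 0.2138 0.0048
scene 0.036 4 0.2213 0.0044
 ptr 112 [[ 0.7224 -0.0915  0.2056]
[115 175  49  19 433] ((616.0426025390625, 288.33099365234375), (42.59550476074219, 146.77813720703125), 8.494440078735352) [0.609 0.286 0.051]
[  65  210   70  167 3846] ((299.56109619140625, 381.2486267089844), (455.57806396484375, 190.04945373535156), 9.340646743774414) [0.35  0.24  0.496]
[138 238  19  31 514] ((406.62255859375, 255.99127197265625), (52.59269714355469, 89.27491760253906), 88.62476348876953) [0.407 0.249 0.07 ]
[196 356  73  28 913] ((77.02014923095703, -1.8088226318359375), (203.86141967773438, 72.84099578857422), 89.85965728759766) [0.077 0.012 0.014]
[101 371  31  13 141] ((57.495887756347656, 326.497314453125), (84.89125061035156, 32.184295654296875), 89.85966491699219) [0.177 0.138 0.68 ]
```

View pics/t7.png

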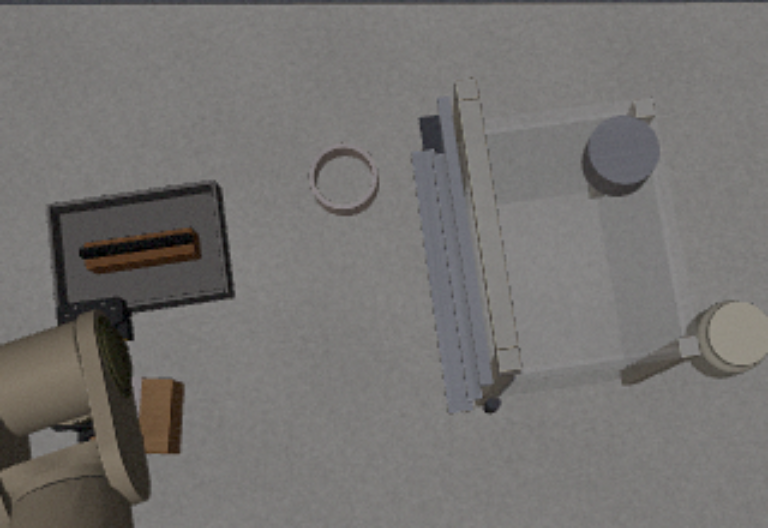

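The squeegee stands blade up and lengthwise in the tray at (140,250). The tape and tub haven't moved, the carton's visible edge is where it was, and the sash edge is level with the pointer.

```bash
python3 -c "
from station import *
print(sign_off())"
```

```text
the job is handed in; nothing more can be done
None
```

The job is handed in at about 22 s: the sash edge measures within about 0.5 mm of the pointer, the squeegee was set down on the counter and then stood blade up and lengthwise in the tray, and the carton, tub and tape roll look unmoved in the last picture.

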